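# Unclip a pattern weight, tip it flat and lay it on the pattern

### The job

Pull the round-topped steel weight forward out of its spring clip before lifting it, stand it on its straight foot edge on a free part of the green mat and let go of it. Then tip it over with a light push so that it lies on its plain face with the stub up, take it again and lay it flat, stub up, on the white pattern, inside the drawn arch and pointing the same way as the arch. Do not drop or fling the weight or let it fall on its stub, do not shift the pattern, and leave the square-topped weight in its clip and the other things where they are.

Things in the scene. Friction and masses are not known exactly. Their poses are not given: they have to be found in the camera images.
- weight_mid (a point): The weight to use: a steel plate 14 mm thick, 60 mm wide, 90 mm tall, with straight foot edge, parallel sides and half-round top; a round stub, 16 mm across, 24 mm long, stands out of one face, the other is plain. Point: inside the plate on the stub's axis, mid-thickness, 42 mm above the foot edge. Axes: z from foot edge to round top, y along the stub away from the plate, x across the width.
- weight_stub (a point): Centre of the outer end of that weight's stub (31 mm along y from weight_mid). Same axes. The weight is 0.5 to 0.7 kg, its centre of mass close to weight_mid. Standing on its foot edge it balances only within some 7 degrees towards the stub and 10 degrees towards the plain face; about 1 N at the top tips it over.
- weight_top (a point): Middle of the half-round top edge of that weight (48 mm along z from weight_mid). Same axes. At the start the weight stands on its foot edge, z up, in one of the two places of the rack.
- weight: The same round-topped weight; origin at the middle of its foot edge, same axes.
- square_weight: The other steel weight, with square corners at the top instead of a half-round top; otherwise the same size, stub and axes, standing in the other place of the rack. Origin: middle of its foot edge. Leave it in its clip.
- rack: Fixed wooden rack on the mat: a ledge 130 mm (x) by 220 mm (y), 8 mm thick, with a 60 mm tall board along its far (+x) edge. Origin: centre of the ledge's underside, on the mat; z up. The two weights stand on the ledge at x = 0, y = -50 and +50 mm, their plates in the rack's x-z plane, stubs to the rack's +y.
- clip_right (a point): Centre of the sprung steel C-clip of the rack's place at y = -50 mm: two jaws 14 mm wide hold the stub, on a post behind it. It is open towards the rack's -x (the robot's side). Pulled straight that way with about 5 to 10 N the jaws snap open and the stub is free after 20 mm; do not lift it until then. Axes as the rack's.
- clip_left (a point): The same clip of the place at y = +50 mm. Clip and post are only beside the plate, on its stub side, and reach 66 mm above the rack's underside (jaws 70 mm while they snap open), so the top 28 mm of the plate can be taken by its two faces from above.
- mat: Fixed green cutting mat, 440 mm (x) by 980 mm (y), 3 mm thick: everything stands on it, its top is 3 mm above the table. Origin: centre of its underside. 
- clear_spot (a point): Fixed point on the mat's top at the left, a free place: nothing else stands within 100 mm of it.
- pattern: The pattern: a loose rigid white sheet (150 g), 4 mm thick, flat on the mat to the right of the rack; 160 mm long along its x, 140 mm wide, straight end at x = -80 mm, half-round end at x = +80 mm. Origin on its underside, half-way between the ends; z up. An arch 8 mm larger all round than the weight is drawn on it, round end towards +x.
- outline_mid (a point): Where weight_mid belongs in plan: on the pattern's top, above the pattern's origin. Same axes as the pattern.
- awl_mid (a point): An awl lying on the mat between robot and clip rack: wooden handle, 24 mm thick, 140 mm long overall. Point at mid-handle height. Leave alone.
- jar_mid (a point): A closed amber glue jar, 60 mm across, 80 mm tall, standing on the mat. Its centre. Leave alone.
- wax_mid (a point): A round cake of beeswax, 60 mm across, 22 mm thick, flat on the mat. Its centre. Leave alone.
- mallet_grip (a point): A hammer lying on the mat at the far left, 240 mm long; point in its handle. Leave alone.
- tape_mid (a point): A tape measure in a rounded case, 60 x 30 mm, 55 mm tall, standing on the mat. Its centre. Leave alone.
- pot_mid (a point): An empty round clay pot, 70 mm across, 90 mm tall. Its centre. Leave alone.
Not all that is in view belongs to the job. What is shaped like the weight but black or turquoise is not meant.

How it is judged:
On the way, in this order (a step that is already met when the one before it is completed fails the run):
1. the round-topped weight has been pulled forward out of its clip, still low over the ledge (raised by less than 20 mm) (x of weight_mid in the frame of rack between -0.12 and -0.018 m and z of weight_mid in the frame of rack below 0.07 m), for 0.05 s.
2. the round-topped weight is lifted off the rack in the fingers (height (world z) of weight_mid above 0.065 m and contact force between weight and the fingers above 1 N and contact force between weight and rack below 0.02 N), for 0.1 s.
3. the weight stands on its foot edge on the mat, let go of and at rest (angle between weight_mid's own z axis and vertical below 0.06 rad and height (world z) of weight_mid between 0.04 and 0.049 m and x of weight_mid in the frame of mat between -0.21 and 0.21 m and y of weight_mid in the frame of mat between -0.48 and 0.48 m and contact force between weight and the fingers below 0.05 N and contact force between weight and pattern below 0.05 N and contact force between weight and rack below 0.05 N and linear speed of weight below 0.02 m/s and angular speed of weight below 0.15 rad/s), for 0.25 s.
4. the weight lies on its plain face on the mat, stub up, untouched and at rest, not on the pattern (angle between weight_mid's own y axis and vertical below 0.08 rad and height (world z) of weight_mid below 0.014 m and x of weight_mid in the frame of mat between -0.21 and 0.21 m and y of weight_mid in the frame of mat between -0.48 and 0.48 m and contact force between weight and the fingers below 0.05 N and contact force between weight and pattern below 0.05 N and contact force between weight and rack below 0.05 N and linear speed of weight below 0.02 m/s and angular speed of weight below 0.15 rad/s), for 0.25 s.
At the end, for the whole second after the job is handed in: The round-topped weight lies flat on the pattern, stub up (0.08 rad), weight_mid within 12 mm of outline_mid in plan, round end towards the pattern's round end (0.2 rad), let go, at rest. The pattern and square weight moved under 15 mm, other things under 30 mm (angle between weight_mid's own y axis and vertical below 0.08 rad and height (world z) of weight_mid below 0.018 m and horizontal distance between weight_mid and outline_mid below 0.012 m and angle between the z axis of weight_mid and the x axis of pattern, either way round below 0.2 rad and x of weight_top in the frame of pattern above 0.03 m and contact force between weight and pattern above 0.05 N and contact force between weight and the fingers below 0.05 N and angle between pattern's own z axis and vertical below 0.08 rad and linear speed of weight below 0.02 m/s and angular speed of weight below 0.15 rad/s); the robot touches nothing.
It fails at once if the weight falls over towards its stub (angle between weight_mid's own y axis and vertical above 2 rad).
It fails at once if the weight is dropped or flung (faster than 1.4 m/s, or banged on the pattern with over 60 N) (linear speed of weight above 1.4 m/s or contact force between weight and pattern above 60 N).
It fails at once if the pattern is shifted by more than 15 mm (distance of outline_mid from where it was at the start of the episode above 0.015 m).
It fails at once if the square-topped weight is moved out of its place by more than 15 mm (distance of square_weight from where it was at the start of the episode above 0.015 m).
It fails at once if another thing on the mat is moved by more than 30 mm (distance of any of awl_mid, jar_mid, wax_mid, mallet_grip, tape_mid, pot_mid from where it was at the start of the episode above 0.03 m).
It also fails if it takes over 72 s, if anything falls off the work surface, if the arm or the gripper's body presses on something with over 40 N, if the wrist force passes 120 N, or if a joint passes its speed limit or range.

### The arm

A 7-joint arm with a two-finger parallel gripper is mounted at the origin on the work surface. World frame = base frame: x ahead of the robot, y to its left, z up, the work surface at z = 0. Lengths are in m, angles in rad, forces in N, time in s.
With the tool pointing down it reaches from about 0.35 to 0.9 m from the base axis. Payload 7.2 kg.
Tool frame: the origin (TCP) lies at the very end of the fingers, on their centre line; the grasp point (between the pads) lies 19 mm behind it (env.grasp_offset is the distance from the TCP to the grasp point, in m); z points along the fingers, y is the line along which they close (so a half turn about z gives the same grasp; the last joint's range is limited). The gripper opens to 88 mm and grips with 3 to 60 N. Pads are 20 mm wide; open, the fingers measure 115 mm over their backs; the gripper's body (75 mm by 178 mm) begins 61 mm behind the grasp point.
Start: joints at [-1.196, 0.411, -0.013, 1.596, 0.006, 1.134, -0.082], TCP at [0.268, 0.565, 0.223] pointing down, gripper open.
Joint ranges: [-2.95, 2.95], [-0.29, 1.99], [-1.47, 1.44], [0.14, 2.54], [-1.03, 4.17], [0.13, 1.85], [-2.86, 2.86]. Speed limits (rad/s): [2.39, 2.39, 3.01, 3.01, 3.14, 3.14, 3.14].

### API

Orientations are given as a unit quaternion [x, y, z, w].
In Python, from workcell import env gives the robot as it stands.
- The arm moves only by the shell command python3 -m pendant 'ROWS'. ROWS is a JSON object of lists of equal length, an entry for each row: "jaw": the closure, from -1 (fully open) to 1 (shut), so that 0 is half open; "linear": the shift along the tool's x, y, z each as a share of 200 mm, from -1 to 1, a list of three; "twist": the turn about the tool's z as a share of pi rad, from -1 to 1. In form: {"jaw": [jaw, ...], "linear": [[dx, dy, dz], ...], "twist": [twist, ...]}. A call has 1 to 8 rows; each row is the pose to reach, as a shift and turn from the pose commanded when the call began, along the tool's axes at that moment, turning the shorter way round; what a row does not reach only later rows make up. A row lasts 1/8 s, in which the tool goes at most 62.5 mm and 10.7 degrees, less where a joint would pass 70% of its speed; a pose out of reach is approached as far as the arm can. A call with a number of a shift or a turn outside -1 to 1 is refused whole. A call with a gripper value outside its range is refused whole. The fingers move at their own pace and stop on an object; the grip force is fixed at half the most. Time passes only in rows, so rows that repeat a pose let the fingers close. It gives the time, the measured TCP pose, the force, the opening and the grip force at its end, in the units of the state.
- env.sense(): the state, without advancing time (a new reading comes with each control period).
- env.grab_frame(name): name is "scene" or "top" or "wrist"; returns the picture (400x640x3 uint8, red, green, blue); there is no depth.
- env.calibration(name): a dict with "fovy" (degrees; the focal length in pixels is half the picture's height over the tangent of half this angle, whatever the lens; pixels are square), "cx", "cy" (the principal point, pixels), "distortion" ([k1, k2, p1, p2, k3] as OpenCV has them; the pictures are not rectified), "position" and "orientation" of the camera in the world; the wrist camera has in their place "mount" (4x4, takes a point from camera to tool coordinates, whose origin is the TCP and whose axes are the flange's). Camera axes: x right, y down, z forward; pixel columns grow to the right and rows downward; lengths in m; the calibration is good to about 2 mm. A picture is of the moment at which its call begins: read the wrist's pose just before it. calibration takes no time and is no camera call.
- env.job_done(): hands the job in; it is judged then, once.
The state is a dict: "clock": time; "qpos": joint angles; "joint_vel": joint speeds; "joint_torque": joint torques, N m; "eef_pos": TCP position; "tool_rot": TCP orientation; "wrist_force": force on the tool from outside, world axes, zero at the start; "moment": the same for the moment, N m; "grip_width": opening from 0.0 (shut) to 1.0 (fully open); "gripper_force": force on a finger pad.
Only numpy, scipy, OpenCV 4.12 (cv2) and the standard library are available. Lean on these libraries where they do the work, as an engineer would, in place of code of your own. Each camera call takes 0.05 s, during which the arm holds its last target. There are 200 camera calls.

## Working session

There is one attempt and no reset: what is moved stays moved. The work goes in short steps, Python scripts to look and compute and a shell command to move; the robot and the scene stay as the last step left them, time stands still between calls to the robot, and variables do not carry over. Pictures are saved under pics/ and viewed, at most 10 in all, crops included, and the job is handed in when it is done.

```bash
ls; mkdir -p pics; cat > h.py <<'E'
import numpy as np, cv2
from scipy.spatial.transform import Rotation as R
from workcell import env
def cam(name, st=None):
    c=env.calibration(name); f=200/np.tan(np.radians(c['fovy'])/2)
    K=np.array([[f,0,c['cx']],[0,f,c['cy']],[0,0,1.]]); D=np.array(c['distortion'],float)
    if 'mount' in c:
        M=np.array(c['mount']); st=st or env.sense(); Rt=R.from_quat(st['tool_rot']).as_matrix()
        return K,D,Rt@M[:3,:3],np.array(st['eef_pos'])+Rt@M[:3,3]
    o=np.array(c['orientation'],float)
    Rm=R.from_quat(o).as_matrix() if o.size==4 else o.reshape(3,3)
    return K,D,Rm,np.array(c['position'],float)
def rays(C,px):
    K,D,Rm,p=C
    u=cv2.undistortPoints(np.array(px,float).reshape(-1,1,2),K,D).reshape(-1,2)
    return p,np.c_[u,np.ones(len(u))]@Rm.T
def onz(C,px,z):
    p,d=rays(C,px); return p+d*((z-p[2])/d[:,2])[:,None]
def proj(C,P):
    K,D,Rm,p=C
    return cv2.projectPoints((np.array(P,float).reshape(-1,3)-p)@Rm,np.zeros(3),np.zeros(3),K,D)[0].reshape(-1,2)
def snap(name,fn):
    st=env.sense(); im=env.grab_frame(name)[:,:,::-1].copy(); cv2.imwrite('pics/'+fn,im); return im,cam(name,st)
E
python3 - <<'E'
from h import *
for n in('scene','top','wrist'):
    im,C=snap(n,n+'0.png'); print(n,env.calibration(n))
s=env.sense(); print(s)
E
```

```text
pics
scene {'fovy': 43.19050484243459, 'cx': 320.4166518188329, 'cy': 202.29944030208728, 'distortion': array([-0.14166623,  0.        ,  0.        ,  0.        ,  0.        ]), 'position': array([1.20337028, 0.3200405 , 1.08191   ]), 'orientation': array([ 0.49115169,  0.82146226, -0.25094967, -0.14489321])}
top {'fovy': 56.47964241999382, 'cx': 319.3351435106833, 'cy': 197.81511541088204, 'distortion': array([-0.02145287,  0.        ,  0.        ,  0.        ,  0.        ]), 'position': array([0.54608823, 0.01411855, 0.97486831]), 'orientation': array([ 0.71264916, -0.70012393,  0.0377954 , -0.02300351])}
wrist {'fovy': 69.02006045350119, 'cx': 317.5554608488932, 'cy': 200.69748313034262, 'distortion': array([-0.04787222,  0.        ,  0.        ,  0.        ,  0.        ]), 'mount': array([[-1.29923623e-05, -9.56431388e-01, -2.91957190e-01,
         8.10027154e-02],
       [ 9.99999917e-01,  1.06403143e-04, -3.93070186e-04,
         9.63059876e-04],
       [ 4.07009826e-04, -2.91957170e-01,  9.56431307e-01,
        -1.62705210e-01],
       [ 0.00000000e+00,  0.00000000e+00,  0.00000000e+00,
         1.00000000e+00]])}
{'clock': 0.15, 'qpos': array([-1.19620935,  0.41167072, -0.01275519,  1.59681696,  0.00557424,
        1.13430603, -0.08219392]), 'joint_vel': array([-0.00141962, -0.00238327,  0.00061512, -0.00339115, -0.00114927,
       -0.00193668,  0.00081235]), 'joint_torque': array([ 4.48006422e-04, -5.88326168e+01,  6.41891062e-01, -2.91295499e+01,
       -5.38028707e-02,  1.56963360e-02,  9.93116510e-05]), 'eef_pos': array([0.26762489, 0.56438746, 0.2220446 ]), 'tool_rot': array([ 2.19560869e-01,  9.75598629e-01, -5.73128753e-04, -1.08004620e-04]), 'wrist_force': array([0.45975026, 0.13008915, 0.31648338]), 'moment': array([-0.0490372,  0.0119032, -0.0156537]), 'gripper_force': 0.0, 'grip_width': 0.9990237437586521}
```

View pics/top0.png

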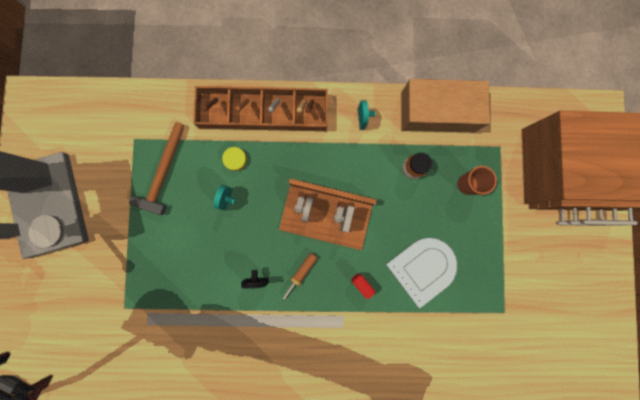

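View pics/scene0.png

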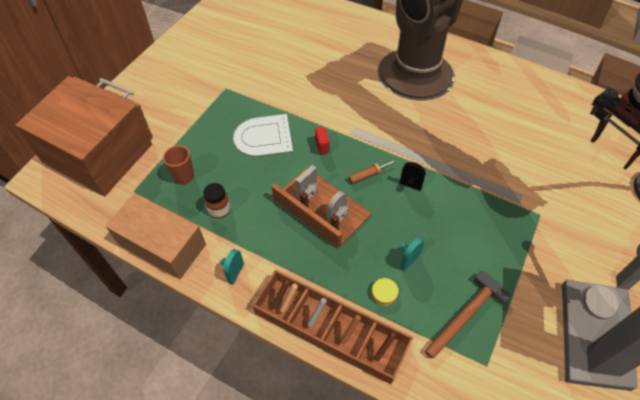

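The top view shows the rack at about (328,213) with two steel weights: left at (305,207), right at (346,216). The pattern is at (425,270). The turquoise pieces at (224,198) and (365,113) and the black one at (255,281) are decoys. I'll enlarge both rack weights to tell round top from square.

```bash
python3 - <<'E'
from h import *
a=cv2.imread('pics/scene0.png')[155:250,265:375]; b=cv2.imread('pics/top0.png')[170:255,270:385]
a=cv2.resize(a,(400,345),interpolation=cv2.INTER_CUBIC); b=cv2.resize(b,(400,345),interpolation=cv2.INTER_CUBIC)
cv2.imwrite('pics/crop1.png',np.hstack([a,b]))
# pattern: white mask in top
im=cv2.imread('pics/top0.png'); C=cam('top')
hsv=cv2.cvtColor(im,cv2.COLOR_BGR2HSV)
m=((hsv[...,1]<50)&(hsv[...,2]>150)).astype(np.uint8); m[:, :375]=0; m[:225]=0; m[320:]=0; m[:,475:]=0
c=max(cv2.findContours(m,0,1)[0],key=cv2.contourArea)
P=onz(C,c.reshape(-1,2),0.007)[:,:2]
r=cv2.minAreaRect(P.astype(np.float32)*1000); print('pattern',r,cv2.boxPoints(r))
h=cv2.convexHull(P.astype(np.float32)*1000); M=cv2.moments(h); print('centroid',M['m10']/M['m00'],M['m01']/M['m00'],M['m00'])
# rack board / ledge corners, approximate
print(onz(C,[[280,231],[365,249],[290,181],[377,203],[175,250]],0.011))
E
```

```text
pattern ((454.5180358886719, -286.7760314941406), (141.14413452148438, 159.88687133789062), 37.61705017089844) [[ 349.8214  -266.52805]
 [ 447.41327 -393.17572]
 [ 559.21466 -307.02402]
 [ 461.6228  -180.37634]]
centroid 450.3080563184993 -281.41075861876243 20257.455350889824
[[ 0.54177289  0.09444847  0.011     ]
 [ 0.49921573 -0.12526994  0.011     ]
 [ 0.67191232  0.07178676  0.011     ]
 [ 0.61863158 -0.15585502  0.011     ]
 [ 0.48865979  0.36127403  0.011     ]]
```

View pics/crop1.png

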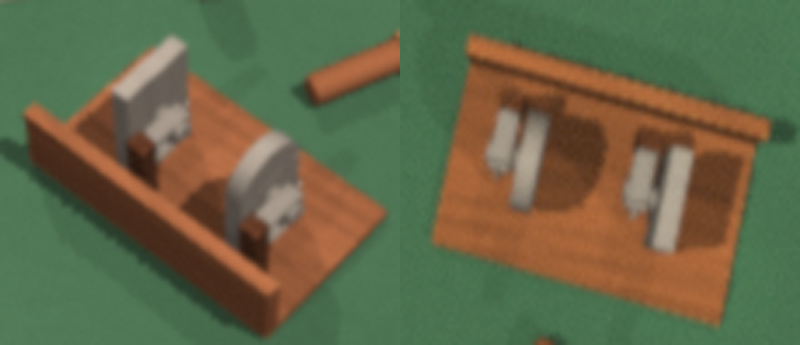

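The crops show the round top on the left weight (scene (338,207), top (307,208)) and the square top on the right one (scene (307,180), top (346,216)). So the weight to use is in clip_left. Moving above it.

```bash
python3 -m pendant '{"jaw":[-1,-1,-1,-1,-1],"linear":[[-1,-0.6,0],[-1,-0.6,0],[-1,-0.6,0],[-1,-0.6,0],[-1,-0.6,0]],"twist":[0,0,0,0,0]}'
python3 -m pendant '{"jaw":[-1,-1,-1,-1,-1],"linear":[[-1,-0.6,0],[-1,-0.6,0],[-1,-0.6,0],[-1,-0.6,0],[-1,-0.6,0]],"twist":[0,0,0,0,0]}'
python3 -m pendant '{"jaw":[-1,-1,-1,-1,-1],"linear":[[-0.63,-0.55,0],[-0.63,-0.55,0],[-0.63,-0.55,0],[-0.63,-0.55,0],[-0.63,-0.55,0]],"twist":[-0.08,-0.08,-0.08,-0.08,-0.08]}'
python3 - <<'E'
from h import *
im,C=snap('wrist','w1.png'); s=env.sense(); print(s['eef_pos'],R.from_quat(s['tool_rot']).as_matrix()[:,1],s['clock'])
print(proj(C,[[.594,.021,.101],[.594,.021,.011]]))
E
```

```text
clock: 0.78
eef_pos: [0.3997, 0.3668, 0.2228]
tool_rot: [0.223, 0.975, -0.0, 0.001]
wrist_force: [-0.9, 0.4, 0.3]
grip_width: 1.001
gripper_force: 0.0
clock: 1.4
eef_pos: [0.5279, 0.1738, 0.2225]
tool_rot: [0.222, 0.975, -0.0, 0.0]
wrist_force: [-0.2, 0.8, -1.1]
grip_width: 0.996
gripper_force: 0.0
clock: 2.02
eef_pos: [0.5927, 0.0258, 0.2222]
tool_rot: [0.094, 0.996, 0.001, -0.001]
wrist_force: [-0.4, 0.2, -0.7]
grip_width: 0.997
gripper_force: 0.0
[0.59261288 0.02613892 0.22230085] [0.18703476 0.9823527  0.00108165] 2.075
[[312.10185947 197.34614803]
 [313.29561012 178.18126796]]
```

View pics/w1.png

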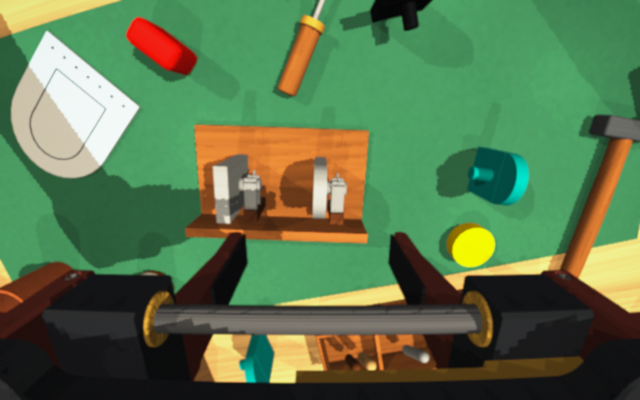

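The wrist view shows the rack front edge from (196,126) to (369,130), the round weight's plate at x≈313–327, rows 157–218, and the stub with clip at (338,190). I'll measure it precisely.

```bash
python3 - <<'E'
from h import *
im=cv2.imread('pics/w1.png'); C=cam('wrist')
hsv=cv2.cvtColor(im,cv2.COLOR_BGR2HSV)
for r in (165,175,187,200,212): print(r,[(int(a),int(b)) for a,b in hsv[r,306:350,1:]])
m=cv2.inRange(hsv,(5,90,110),(22,255,255)); m[:115]=0;m[232:]=0;m[:,:185]=0;m[:,380:]=0
for c in (215,250,290,350): print(c,np.flatnonzero(m[:,c])[:2])
for r in (140,150,160): q=np.flatnonzero(m[r]);print(r,q[0],q[-1])
E
```

```text
165 [(197, 155), (198, 156), (199, 154), (199, 154), (198, 157), (198, 160), (195, 161), (162, 157), (102, 143), (51, 126), (32, 118), (33, 117), (31, 116), (31, 116), (33, 115), (31, 115), (33, 115), (32, 113), (29, 113), (37, 116), (93, 148), (157, 192), (189, 211), (196, 217), (198, 223), (196, 226), (197, 223), (197, 216), (198, 211), (197, 211), (198, 213), (197, 216), (197, 223), (196, 226), (197, 227), (198, 227), (198, 227), (197, 227), (197, 227), (196, 230), (195, 233), (195, 234), (194, 235), (195, 234)]
175 [(197, 145), (198, 144), (197, 146), (199, 145), (197, 144), (200, 143), (181, 144), (104, 162), (45, 191), (29, 205), (28, 207), (29, 208), (30, 206), (30, 207), (30, 206), (30, 206), (30, 206), (30, 206), (28, 206), (30, 205), (48, 202), (114, 201), (179, 211), (198, 218), (197, 219), (197, 217), (198, 214), (200, 207), (198, 202), (172, 188), (94, 168), (57, 178), (96, 193), (162, 202), (193, 207), (199, 208), (197, 208), (197, 208), (197, 208), (197, 212), (196, 220), (196, 222), (197, 223), (197, 223)]
187 [(198, 138), (197, 141), (197, 141), (199, 140), (200, 138
[... 835 characters left out ...]
(26, 220), (37, 219), (77, 215), (143, 209), (191, 206), (199, 206), (198, 206), (198, 206), (199, 205)]
212 [(199, 182), (201, 141), (198, 116), (198, 112), (194, 113), (161, 119), (86, 146), (39, 182), (30, 196), (30, 198), (30, 197), (30, 197), (30, 198), (30, 198), (30, 198), (30, 198), (29, 199), (28, 198), (39, 197), (78, 196), (146, 197), (193, 184), (204, 130), (171, 73), (89, 83), (63, 122), (55, 139), (56, 142), (56, 142), (53, 145), (51, 145), (50, 143), (50, 142), (49, 145), (47, 146), (52, 148), (76, 147), (147, 158), (195, 182), (198, 194), (197, 195), (197, 195), (198, 196), (198, 197)]
215 [125 126]
250 [126 127]
290 [128 129]
350 [130 131]
140 195 367
150 196 367
160 197 366
```

```bash
python3 - <<'E'
from h import *
C=cam('wrist'); s=env.sense()
f=onz(C,[[215,124.5],[250,125.5],[290,127.5],[350,129.5],[195,125],[367.5,130.5]],.011)
v=np.polyfit(f[:4,1],f[:4,0],1)[0]; yd=np.array([v,1])/np.hypot(v,1); xd=np.array([yd[1],-yd[0]]); print('rack y',yd,np.degrees(np.arctan2(yd[1],yd[0])))
mid=(f[4]+f[5])[:2]/2; print('len',np.linalg.norm(f[5]-f[4])); rc=mid+.065*xd; print('rack c',rc,'weight from rack',rc+.05*yd)
top=onz(C,[[319.3,187],[319.0,196],[318.8,200]],.101); print(top)
t=s['eef_pos']; M=R.from_quat(s['tool_rot']).as_matrix(); print('tool yaw y',np.degrees(np.arctan2(M[1,1],M[0,1])))
w=rc+.05*yd
print('delta tool units', M.T@(np.array([w[0],top[1,1],.077])-t)/.2)
E
```

```text
rack y [0.22618286 0.97408486] 76.92755576095799
len 0.21726322654047295
rack c [ 0.58588304 -0.02064338] weight from rack [0.59719218 0.02806086]
[[0.58467918 0.03056368 0.101     ]
 [0.59388022 0.02851809 0.101     ]
 [0.59801176 0.02752997 0.101     ]]
tool yaw y 79.22020707038182
delta tool units [-0.02106308  0.01518253  0.72649845]
```

```bash
python3 -m pendant '{"jaw":[-1,-1,-1,-1,-1,-1],"linear":[[-0.02,0.015,0.1],[-0.02,0.015,0.35],[-0.02,0.015,0.6],[-0.02,0.015,0.727],[-0.02,0.015,0.727],[-0.02,0.015,0.727]],"twist":[0.012,0.012,0.012,0.012,0.012,0.012]}'
python3 - <<'E'
from h import *
im,C=snap('wrist','w2.png')
E
```

```text
clock: 2.82
eef_pos: [0.5983, 0.0267, 0.0784]
tool_rot: [0.113, 0.994, 0.0, 0.001]
wrist_force: [-0.2, 0.5, 0.8]
grip_width: 0.999
gripper_force: 0.0
```

View pics/w2.png

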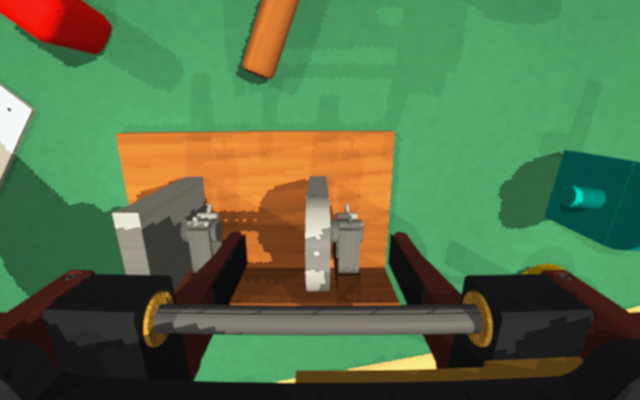

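The fingers (tips about (240,240) and (395,240)) straddle the plate at col 318, and the plate lines up with the tool. Closing the grip.

```bash
python3 -m pendant '{"jaw":[1,1,1,1,1,1],"linear":[[0,0,0],[0,0,0],[0,0,0],[0,0,0],[0,0,0],[0,0,0]],"twist":[0,0,0,0,0,0]}'
```

```text
clock: 3.62
eef_pos: [0.5976, 0.0253, 0.0772]
tool_rot: [0.114, 0.993, -0.0, -0.0]
wrist_force: [-0.1, -0.0, -0.2]
grip_width: 0.357
gripper_force: 0.0
```

```bash
python3 -m pendant '{"jaw":[1,1,1,1,1],"linear":[[0,0,0],[0,0,0],[0,0,0],[0,0,0],[0,0,0]],"twist":[0,0,0,0,0]}'
```

```text
clock: 4.25
eef_pos: [0.5977, 0.0254, 0.0773]
tool_rot: [0.114, 0.993, 0.0, 0.0]
wrist_force: [0.2, -0.3, -0.2]
grip_width: 0.161
gripper_force: 30.0
```

Gripped (14 mm). Pulling straight 40 mm along tool +x (rack −x), gently.

```bash
python3 -m pendant '{"jaw":[1,1,1,1,1,1,1,1],"linear":[[0.03,0,0],[0.06,0,0],[0.09,0,0],[0.12,0,0],[0.15,0,0],[0.18,0,0],[0.2,0,0],[0.2,0,0]],"twist":[0,0,0,0,0,0,0,0]}'
python3 - <<'E'
from h import *
im,C=snap('wrist','w3.png')
E
```

```text
clock: 5.25
eef_pos: [0.5577, 0.0346, 0.0772]
tool_rot: [0.114, 0.993, 0.0, -0.001]
wrist_force: [-0.4, 0.5, 0.6]
grip_width: 0.159
gripper_force: 30.0
```

View pics/w3.png

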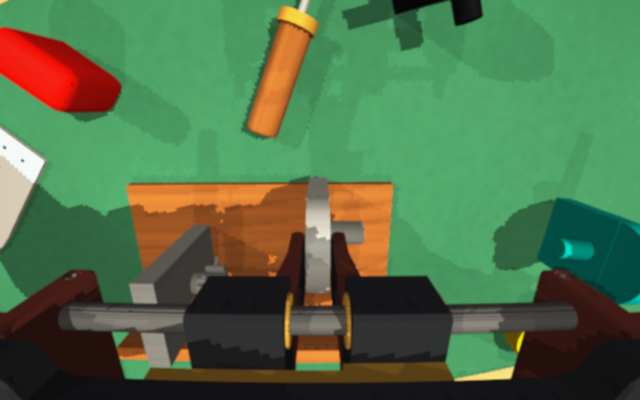

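The stub is clear of the clip and the plate is still vertical in the grip (front edge still at row 177). Next I lift and carry it to the free spot near (0.47, 0.34).

```bash
python3 -m pendant '{"jaw":[1,1,1,1,1,1],"linear":[[0,0,-0.05],[0,0,-0.15],[0,0,-0.3],[0,0,-0.45],[0,0,-0.6],[0,0,-0.6]],"twist":[0,0,0,0,0,0]}'
python3 -m pendant '{"jaw":[1,1,1,1,1,1,1,1],"linear":[[0.08,0.1,0],[0.2,0.25,0],[0.32,0.42,0],[0.44,0.58,0],[0.56,0.74,0],[0.68,0.9,0],[0.77,1,0],[0.77,1,0]],"twist":[0,0,0,0,0,0,0,0]}'
python3 -m pendant '{"jaw":[1,1,1,1,1,1],"linear":[[0,0.1,0],[0,0.25,0],[0,0.35,0],[0,0.39,0],[0,0.39,0],[0,0.39,0]],"twist":[0,0,0,0,0,0]}'
python3 -m pendant '{"jaw":[1,1,1,1,1,1,1],"linear":[[0,0,0.1],[0,0,0.25],[0,0,0.4],[0,0,0.5],[0,0,0.54],[0,0,0.55],[0,0,0.55]],"twist":[0,0,0,0,0,0,0]}'
python3 - <<'E'
from h import *
s=env.sense();print(s['eef_pos'],R.from_quat(s['tool_rot']).as_matrix()[2],s['wrist_force'])
im,C=snap('scene','s4.png'); print(proj(C,[s['eef_pos']]))
im,C=snap('wrist','w4.png')
a=cv2.imread('pics/s4.png')
x,y=proj(cam('scene'),[s['eef_pos']])[0].astype(int)
a=cv2.resize(a[max(0,y-80):y+50,max(0,x-65):x+65],(520,520)); b=cv2.resize(im[150:330,240:440],(280,252))
o=np.zeros((520,800,3),np.uint8);o[:,:520]=a;o[:252,520:]=b;cv2.imwrite('pics/c4.png',o)
E
```

```text
clock: 6.05
eef_pos: [0.5595, 0.0344, 0.199]
tool_rot: [0.114, 0.993, 0.0, 0.001]
wrist_force: [1.3, 0.3, -6.7]
grip_width: 0.157
gripper_force: 30.0
clock: 7.05
eef_pos: [0.4515, 0.266, 0.1953]
tool_rot: [0.112, 0.994, -0.001, -0.002]
wrist_force: [-0.1, -0.5, -7.2]
grip_width: 0.157
gripper_force: 30.0
clock: 7.8
eef_pos: [0.4719, 0.3388, 0.1971]
tool_rot: [0.115, 0.993, -0.0, -0.0]
wrist_force: [-0.4, -0.5, -6.8]
grip_width: 0.162
gripper_force: 30.0
clock: 8.68
eef_pos: [0.4724, 0.3402, 0.0881]
tool_rot: [0.114, 0.993, 0.0, 0.0]
wrist_force: [0.5, 0.5, -6.4]
grip_width: 0.157
gripper_force: 30.0
[0.47235633 0.3402434  0.08810632] [-8.30298463e-04  1.02400667e-03 -9.99999131e-01] [ 0.46988321  0.49773331 -6.37212375]
[[478.76082142 211.78032082]]
```

View pics/c4.png

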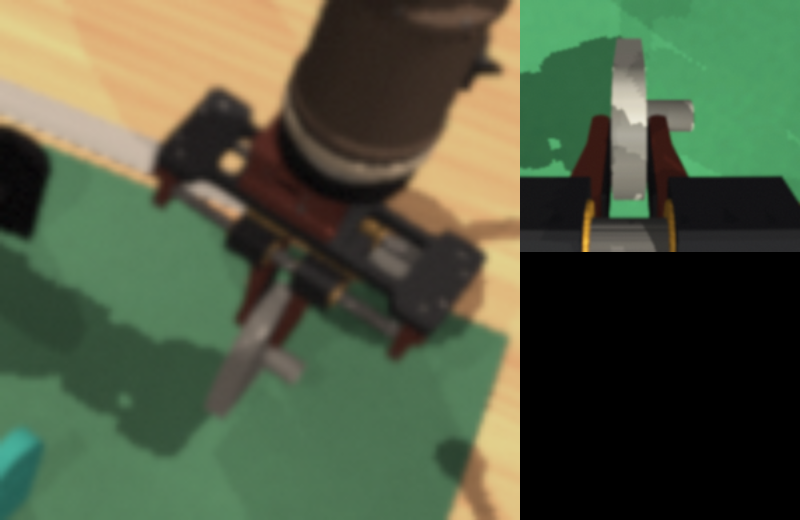

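The weight hangs upright, its foot about 19 mm above free mat; its front edge is still at row 177, so it hasn't pitched in the grip. I lower it slowly onto the mat.

```bash
python3 -m pendant '{"jaw":[1,1,1,1,1,1,1],"linear":[[0,0,0.03],[0,0,0.06],[0,0,0.075],[0,0,0.082],[0,0,0.087],[0,0,0.09],[0,0,0.09]],"twist":[0,0,0,0,0,0,0]}'
```

```text
clock: 9.65
eef_pos: [0.4719, 0.3401, 0.0693]
tool_rot: [0.114, 0.993, 0.0, 0.0]
wrist_force: [-0.1, -0.2, -7.0]
grip_width: 0.162
gripper_force: 30.0
```

```bash
python3 -m pendant '{"jaw":[1,1,1],"linear":[[0,0,0.005],[0,0,0.01],[0,0,0.01]],"twist":[0,0,0]}'
```

```text
clock: 10.02
eef_pos: [0.4723, 0.3402, 0.0692]
tool_rot: [0.114, 0.993, 0.0, 0.0]
wrist_force: [-3.8, -3.2, 11.1]
grip_width: 0.155
gripper_force: 30.0
```

```bash
python3 -m pendant '{"jaw":[1,1,1],"linear":[[0,0,-0.003],[0,0,-0.006],[0,0,-0.006]],"twist":[0,0,0]}'
```

```text
clock: 10.4
eef_pos: [0.4723, 0.3402, 0.0692]
tool_rot: [0.114, 0.993, 0.0, 0.0]
wrist_force: [-2.1, -3.1, 7.2]
grip_width: 0.158
gripper_force: 30.0
```

```bash
python3 -m pendant '{"jaw":[1,1,1],"linear":[[0,0,-0.004],[0,0,-0.008],[0,0,-0.008]],"twist":[0,0,0]}'
```

```text
clock: 10.78
eef_pos: [0.4714, 0.34, 0.0693]
tool_rot: [0.114, 0.993, -0.0, -0.0]
wrist_force: [0.1, -0.5, -6.3]
grip_width: 0.16
gripper_force: 30.0
```

```bash
python3 -m pendant '{"jaw":[1,1],"linear":[[0,0,0.004],[0,0,0.004]],"twist":[0,0]}'
```

```text
clock: 11.02
eef_pos: [0.4716, 0.34, 0.0692]
tool_rot: [0.114, 0.993, -0.0, -0.0]
wrist_force: [-1.6, -1.4, -2.5]
grip_width: 0.153
gripper_force: 30.0
```

Foot is on the mat and half the weight is carried; releasing.

```bash
python3 -m pendant '{"jaw":[-0.5,-0.5,-0.5,-0.5,-0.5],"linear":[[0,0,0],[0,0,0],[0,0,0],[0,0,0],[0,0,0]],"twist":[0,0,0,0,0]}'
python3 - <<'E'
from h import *
im,C=snap('wrist','w5.png'); cv2.imwrite('pics/c5.png',im[120:340,200:440])
E
```

```text
clock: 11.65
eef_pos: [0.4719, 0.3401, 0.0693]
tool_rot: [0.114, 0.993, 0.0, 0.0]
wrist_force: [0.3, -0.6, -0.5]
grip_width: 0.687
gripper_force: 0.0
```

View pics/c5.png

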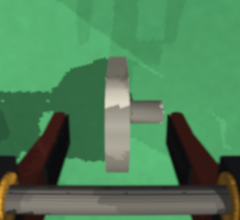

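The weight stands free between the open fingers (plate at crop (118,115), stub to the right). Now I rise, close, move to the stub side and come down above stub height.

```bash
python3 -m pendant '{"jaw":[-0.5,-0.5,-0.5,1,1,1,1,1],"linear":[[0,0,-0.1],[0,0,-0.25],[0,0,-0.3],[0,0.1,-0.3],[0,0.24,-0.3],[0,0.24,-0.3],[0,0.24,-0.3],[0,0.24,-0.3]],"twist":[0,0,0,0,0,0,0,0]}'
python3 -m pendant '{"jaw":[1,1,1,1,1,1],"linear":[[0,0,0.1],[0,0,0.2],[0,0,0.265],[0,0,0.265],[0,0,0.265],[0,0,0.265]],"twist":[0,0,0,0,0,0]}'
python3 - <<'E'
from h import *
im,C=snap('wrist','w6.png'); cv2.imwrite('pics/c6.png',im[120:340,200:440])
E
```

```text
clock: 12.7
eef_pos: [0.4828, 0.3857, 0.129]
tool_rot: [0.115, 0.993, -0.0, -0.0]
wrist_force: [-0.6, -0.9, 1.1]
grip_width: 0.221
gripper_force: 0.0
clock: 13.45
eef_pos: [0.4832, 0.3871, 0.0771]
tool_rot: [0.114, 0.993, 0.001, 0.0]
wrist_force: [0.3, 0.1, 0.4]
grip_width: 0.004
gripper_force: 0.0
```

View pics/c6.png

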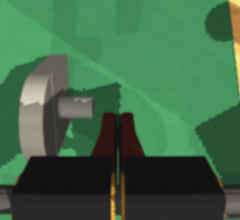

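The closed fingers are on the stub side (crop (118,130)), the weight still stands (crop (45,110)). Pushing gently along tool −y.

```bash
python3 -m pendant '{"jaw":[1,1,1,1,1,1,1,1],"linear":[[0,-0.04,0],[0,-0.08,0],[0,-0.1,0],[0,-0.12,0],[0,-0.14,0],[0,-0.16,0],[0,-0.18,0],[0,-0.18,0]],"twist":[0,0,0,0,0,0,0,0]}'
python3 -c "
from h import *
snap('wrist','w7.png')"
```

```text
clock: 14.5
eef_pos: [0.4746, 0.3515, 0.0763]
tool_rot: [0.114, 0.993, -0.0, 0.0]
wrist_force: [-0.2, 0.1, -0.4]
grip_width: 0.007
gripper_force: 0.2
```

```bash
python3 -m pendant '{"jaw":[1,1,1,1,1,1,1],"linear":[[0,-0.02,0],[0,-0.04,0],[0,-0.06,0],[0,-0.08,0],[0,-0.1,0],[0,-0.1,0],[0,-0.1,0]],"twist":[0,0,0,0,0,0,0]}'
python3 -m pendant '{"jaw":[1,1,1,1],"linear":[[0,0,-0.2],[0,0.2,-0.4],[0,0.3,-0.4],[0,0.3,-0.4]],"twist":[0,0,0,0]}'
python3 -c "
from h import *
im,C=snap('wrist','w8.png'); cv2.imwrite('pics/c8.png',im[80:340,100:500])"
```

```text
clock: 15.42
eef_pos: [0.47, 0.3324, 0.0763]
tool_rot: [0.114, 0.993, 0.0, 0.0]
wrist_force: [1.2, 0.1, 0.8]
grip_width: 0.003
gripper_force: 0.0
clock: 15.92
eef_pos: [0.4832, 0.3924, 0.1563]
tool_rot: [0.113, 0.994, 0.0, 0.0]
wrist_force: [0.3, 0.3, -0.1]
grip_width: 0.006
gripper_force: 0.0
```

View pics/c8.png

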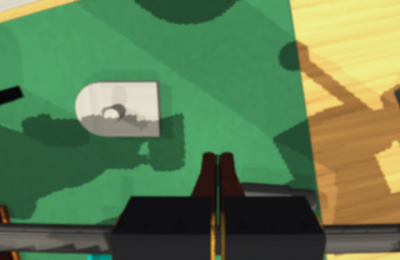

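It lies on its plain face, stub up (crop plate (118,108), stub (115,112)), round end to the left. I measure it by mask.

```bash
cat > meas.py <<'E'
from h import *
def weight(im,C,roi,z=.017):
    hsv=cv2.cvtColor(im,cv2.COLOR_BGR2HSV); x0,y0,x1,y1=roi
    m=np.zeros(im.shape[:2],np.uint8); m[y0:y1,x0:x1]=(hsv[y0:y1,x0:x1,1]<85)
    m=cv2.morphologyEx(m,cv2.MORPH_OPEN,np.ones((3,3)))
    c=max(cv2.findContours(m,0,1)[0],key=cv2.contourArea).reshape(-1,2)
    P=(onz(C,c,z)[:,:2]*1000).astype(np.float32)
    b=cv2.boundingRect(c); r=cv2.minAreaRect(P); M=cv2.moments(cv2.convexHull(P)); g=np.array([M['m10'],M['m01']])/M['m00']
    print('bbox',b,'rect',r,'centroid',g,'area',M['m00'])
    bp=cv2.boxPoints(r); e=[bp[1]-bp[0],bp[2]-bp[1]]; a=max(e,key=np.linalg.norm); a=a/np.linalg.norm(a)
    ctr=np.array(r[0]); 
    if np.dot(g-ctr,a)>0: a=-a
    print('axis',a,np.degrees(np.arctan2(a[1],a[0])),'mid',ctr-3*a)   # mid is 42 of 90 from foot
    return (ctr-3*a)/1000,a
E
python3 - <<'E'
from meas import *
st=env.sense(); im=cv2.imread('pics/w8.png'); C=cam('wrist',st)
w,a=weight(im,C,(150,130,300,240))
M=R.from_quat(st['tool_rot']).as_matrix(); print('d',M.T@(np.append(w,st['eef_pos'][2])-st['eef_pos'])/.2, st['clock'])
E
```

```text
bbox (174, 160, 88, 58) rect ((457.1836853027344, 286.16119384765625), (93.77651977539062, 63.45984649658203), 76.8518295288086) centroid [457.99186626 289.1862045 ] area 5455.9139566454105
axis [-0.22747014 -0.973785  ] -103.14817 mid [457.86609572 289.08254886]
d [ 8.28980691e-03 -5.23545884e-01  4.65054177e-04] 15.975
```

```bash
python3 -m pendant '{"jaw":[-0.2,-0.2,-0.2,-0.2,-0.2],"linear":[[0,-0.2,0],[0,-0.45,0],[0.008,-0.523,0],[0.008,-0.523,0],[0.008,-0.523,0]],"twist":[0,0,0,0,0]}'
python3 - <<'E'
from meas import *
im,C=snap('wrist','w9.png');st=env.sense()
w,a=weight(im,C,(240,120,400,235))
# stub end: darkest/brightest? use edges around expected position
print('expected stub px',proj(C,[[*w,.041],[*w,.017]]))
g=cv2.cvtColor(im,cv2.COLOR_BGR2GRAY)
u,v=proj(C,[[*w,.041]])[0].astype(int)
c=cv2.HoughCircles(g[v-25:v+25,u-30:u+30],cv2.HOUGH_GRADIENT,1,40,param1=80,param2=8,minRadius=6,maxRadius=13)
print(c,u-30,v-25)
if c is not None: print(onz(C,[[c[0,0,0]+u-30,c[0,0,1]+v-25]],.041))
print(st['qpos'])
M=R.from_quat(st['tool_rot']).as_matrix(); print('d',M.T@(np.append(w,.0195)-st['eef_pos'])/.2)
E
```

```text
clock: 16.6
eef_pos: [0.4584, 0.2904, 0.1563]
tool_rot: [0.114, 0.993, 0.0, 0.0]
wrist_force: [0.1, -0.0, 0.0]
grip_width: 0.536
gripper_force: 0.0
bbox (271, 161, 87, 58) rect ((457.5235595703125, 287.5676574707031), (92.30586242675781, 63.33195114135742), 76.94354248046875) centroid [458.30100803 290.56134032] area 5373.532876475947
axis [-0.22591099 -0.974148  ] -103.05645 mid [458.20129251 290.49010134]
expected stub px [[316.52438689 196.55716352]
 [316.59477279 190.3369965 ]]
[[[29.5 23.5  9.6]]] 286 171
[[0.45590098 0.28998284 0.041     ]]
[-0.71766445  0.33993111  0.07978215  1.87787697 -0.03381015  0.92464138
  0.72092102]
d [ 0.00071906 -0.00108273  0.68324253]
```

Grasping by the stub. Joint 7 would end near its limit at the present yaw, so I turn the tool +60° about its z first.

```bash
python3 -m pendant '{"jaw":[-0.2,-0.2,-0.2,-0.2,-0.2,-0.2,-0.2,-0.2],"linear":[[0,0,0],[0,0,0.1],[0,0,0.2],[0,0,0.3],[0,0,0.4],[0,0,0.4],[0,0,0.4],[0,0,0.4]],"twist":[0.333,0.333,0.333,0.333,0.333,0.333,0.333,0.333]}'
python3 - <<'E'
from meas import *
st=env.sense();M=R.from_quat(st['tool_rot']).as_matrix(); print('d',M.T@(np.array([.458,.2903,.0195])-st['eef_pos'])/.2,st['qpos'][6],np.degrees(np.arctan2(M[1,1],M[0,1])))
E
```

```text
clock: 17.65
eef_pos: [0.4584, 0.29, 0.0763]
tool_rot: [0.594, 0.805, 0.0, 0.0]
wrist_force: [-0.4, 0.1, -1.2]
grip_width: 0.599
gripper_force: 0.0
d [ 0.00204952 -0.00162329  0.28383421] -0.18132213029276076 17.127250145402325
```

```bash
python3 -m pendant '{"jaw":[-0.2,-0.2,-0.2,-0.2,-0.2],"linear":[[0,0,0.1],[0,0,0.2],[0,0,0.26],[0,0,0.282],[0,0,0.282]],"twist":[0,0,0,0,0]}'
python3 -m pendant '{"jaw":[1,1,1,1,1,1,1],"linear":[[0,0,0],[0,0,0],[0,0,0],[0,0,0],[0,0,0],[0,0,0],[0,0,0]],"twist":[0,0,0,0,0,0,0]}'
```

```text
clock: 18.27
eef_pos: [0.4585, 0.2893, 0.02]
tool_rot: [0.595, 0.804, 0.0, -0.0]
wrist_force: [0.2, -0.7, 0.6]
grip_width: 0.599
gripper_force: 0.0
clock: 19.15
eef_pos: [0.4586, 0.2894, 0.02]
tool_rot: [0.595, 0.804, 0.0, 0.0]
wrist_force: [1.3, 0.7, 2.1]
grip_width: 0.174
gripper_force: 30.0
```

```bash
python3 -m pendant '{"jaw":[1,1,1,1,1,1],"linear":[[0,0,-0.05],[0,0,-0.2],[0,0,-0.4],[0,0,-0.6],[0,0,-0.72],[0,0,-0.72]],"twist":[0,0,0,0,0,0]}'
python3 -m pendant '{"jaw":[1,1,1,1,1,1],"linear":[[-0.1,-0.03,0],[-0.3,-0.1,0],[-0.5,-0.16,0],[-0.7,-0.22,0],[-0.9,-0.28,0],[-0.9,-0.28,0]],"twist":[0,0,0,0,0,0]}'
python3 -m pendant '{"jaw":[1,1,1,1,1,1],"linear":[[-0.1,-0.03,0],[-0.3,-0.1,0],[-0.5,-0.16,0],[-0.7,-0.22,0],[-0.9,-0.28,0],[-0.9,-0.28,0]],"twist":[0,0,0,0,0,0]}'
python3 -m pendant '{"jaw":[1,1,1,1,1,1,1,1],"linear":[[-0.1,-0.03,0],[-0.25,-0.08,0],[-0.4,-0.13,0],[-0.5,-0.16,0],[-0.5,-0.16,0],[-0.5,-0.16,0],[-0.5,-0.16,0],[-0.5,-0.16,0]],"twist":[-0.05,-0.1,-0.15,-0.2,-0.25,-0.282,-0.282,-0.282]}'
python3 - <<'E'
from meas import *
im,C=snap('wrist','w10.png');st=env.sense();M=R.from_quat(st['tool_rot']).as_matrix()
print(st['eef_pos'],np.degrees(np.arctan2(M[1,1],M[0,1])),st['qpos'][6])
print(proj(C,[[.4545,-.2868,.007],[.35,-.2665,.007],[.4616,-.18,.007],[.5592,-.307,.007]]), proj(C,[[*st['eef_pos'][:2],.155]]))
im2,C2=snap('top','t10.png')
# orientation of the weight in the wrist view: low-sat gray blob of plate near expected point
hsv=cv2.cvtColor(im,cv2.COLOR_BGR2HSV)
for r in range(100,240,10): print(r,hsv[r,230:420:8,2])
E
```

```text
clock: 19.9
eef_pos: [0.4586, 0.2894, 0.1652]
tool_rot: [0.595, 0.803, 0.001, 0.0]
wrist_force: [1.0, -0.1, -7.9]
grip_width: 0.174
gripper_force: 30.0
clock: 20.65
eef_pos: [0.4556, 0.0956, 0.1625]
tool_rot: [0.598, 0.802, -0.002, -0.001]
wrist_force: [-0.5, 0.6, -7.7]
grip_width: 0.174
gripper_force: 30.0
clock: 21.4
eef_pos: [0.4545, -0.0912, 0.1629]
tool_rot: [0.598, 0.802, -0.001, -0.0]
wrist_force: [-0.7, 0.8, -6.0]
grip_width: 0.175
gripper_force: 30.0
clock: 22.4
eef_pos: [0.4542, -0.1921, 0.1633]
tool_rot: [0.194, 0.981, 0.0, -0.001]
wrist_force: [-1.1, 0.5, -6.6]
grip_width: 0.171
gripper_force: 30.0
[ 0.45430872 -0.19224987  0.1634232 ] 67.61553914443465 1.6218581132553915
[[242.18230772 217.19184255]
 [215.62970612 125.59385881]
 [329.21827702 188.91511543]
 [265.18669164 293.93515907]] [[316.05079307 243.69390618]]
100 [235 235 230 151 149 150 142 137 136 135 137 133 136 144 133 127 224 173
 135 134 131 139 145 141]
110 [152 149 148 152 149 146 147 137 137 136 135 136 136  99 125 181 237 237
 237 227 130 141 141 141]
120 [149 152 152 150 149 152 147 151 143 138 136 147  
[... 481 characters left out ...]
 243 242 243 243 243 136 216 186 126 145 146 149 146 148
 147 148 149 149 151 147]
180 [243 243 240 197 137 237 243 243 243 186 213 223 217 192 114 148 147 148
 149 148 148 154 153 152]
190 [243 243 197 197 197 197 162 227 173 196 220 219 220 204 204 213 103 148
 147 151 152 146 143 141]
200 [243 199 198 197 197 199 198 191 196 204 223 222 219 205 207 222 221 213
 103 154 154 194 197 200]
210 [209 197 197 197 199 197 199 202 199 208 208 202 212 204 208 219 215 220
 225 221 106 197 215 211]
220 [197 197 197 197 199 198 195 214 205 201 202 204 203 205 201 217 217 226
 224 224 221 150 218 219]
230 [195 198 198 198 199 152 203 211 192 191 202 204 204 192 200 216 226 215
 195 197 153  93 224 209]
```

```bash
python3 - <<'E'
from meas import *
# pattern again from w1
M=np.array([[-.98235,.18703,0],[.18703,.98235,0],[0,0,-1]])
st={'tool_rot':R.from_matrix(M).as_quat(),'eef_pos':[.59261288,.02613892,.22230085]}
im=cv2.imread('pics/w1.png');C=cam('wrist',st)
hsv=cv2.cvtColor(im,cv2.COLOR_BGR2HSV)
m=((hsv[...,1]<75)&(hsv[...,2]>120)).astype(np.uint8);m[:,150:]=0;m[185:]=0;m[:25]=0
m=cv2.morphologyEx(m,cv2.MORPH_OPEN,np.ones((3,3)))
c=max(cv2.findContours(m,0,1)[0],key=cv2.contourArea).reshape(-1,2);print(cv2.boundingRect(c))
r=cv2.minAreaRect((onz(C,c,.007)[:,:2]*1000).astype(np.float32));b=cv2.boxPoints(r);print(r,[np.degrees(np.arctan2(*(b[i+1]-b[i])[::-1])) for i in(0,1)])
# foot edge now
st=env.sense();im=cv2.imread('pics/w10.png');C=cam('wrist',st);S=cv2.cvtColor(im,cv2.COLOR_BGR2HSV)[...,1]
E=[]
for x in range(330,386,4):
    col=S[120:240,x].astype(int); k=np.flatnonzero((col[:-1]>=85)&(col[1:]<85)); 
    if len(k): E.append((x,k[-1]+120.5)); 
print(E)
P=onz(C,E,st['eef_pos'][2]-.003)[:,:2]; v=cv2.fitLine(P.astype(np.float32),cv2.DIST_HUBER,0,1e-4,1e-4).ravel(); a=np.degrees(np.arctan2(v[1],v[0]))
print('edge angle',a,'dist from tcp',np.cross(v[:2],np.array(st['eef_pos'][:2])-v[2:]))
E
```

```text
(11, 31, 129, 147)
((455.3891906738281, -284.3814697265625), (143.7518310546875, 163.5155487060547), 37.642799377441406) [np.float32(-52.357193), np.float32(37.642807)]
[(330, np.float64(172.5)), (334, np.float64(174.5)), (338, np.float64(177.5)), (342, np.float64(179.5)), (346, np.float64(181.5)), (350, np.float64(184.5)), (354, np.float64(186.5)), (358, np.float64(188.5)), (362, np.float64(191.5)), (366, np.float64(193.5)), (370, np.float64(196.5)), (374, np.float64(198.5)), (378, np.float64(200.5)), (382, np.float64(203.5))]
edge angle 36.869293 dist from tcp -0.044937988801047685<stdin>:19: DeprecationWarning: Arrays of 2-dimensional vectors are deprecated. Use arrays of 3-dimensional vectors instead. (deprecated in NumPy 2.0)
```

The pattern agrees in both views at about (0.455,-0.2855), axis −52.4°. The held foot edge is at 36.9° against the 37.6° wanted, so the heading is good. Going over the pattern and down.

```bash
python3 -m pendant '{"jaw":[1,1,1,1,1],"linear":[[-0.06,-0.14,0],[-0.12,-0.28,0],[-0.18,-0.43,0],[-0.18,-0.43,0],[-0.18,-0.43,0]],"twist":[0,0,0,0,0]}'
python3 -m pendant '{"jaw":[1,1,1,1,1,1,1],"linear":[[0,0,0.1],[0,0,0.25],[0,0,0.4],[0,0,0.55],[0,0,0.63],[0,0,0.65],[0,0,0.65]],"twist":[0,0,0,0,0,0,0]}'
python3 - <<'E'
from meas import *
st=env.sense();M=R.from_quat(st['tool_rot']).as_matrix(); print('d',M.T@(np.array([.455,-.2855,.0245])-st['eef_pos'])/.2,np.degrees(np.arctan2(M[1,1],M[0,1])))
E
```

```text
clock: 23.12
eef_pos: [0.4551, -0.2852, 0.1635]
tool_rot: [0.194, 0.981, 0.0, -0.0]
wrist_force: [-0.2, -0.4, -6.4]
grip_width: 0.174
gripper_force: 30.0
clock: 24.0
eef_pos: [0.4557, -0.286, 0.0344]
tool_rot: [0.193, 0.981, -0.0, 0.0]
wrist_force: [-0.5, 0.3, -6.6]
grip_width: 0.175
gripper_force: 30.0
d [0.00426122 0.00110288 0.0494613 ] 67.70389331643136
```

```bash
python3 -m pendant '{"jaw":[1,1,1,1,1,1],"linear":[[0,0,0.02],[0,0,0.035],[0,0,0.043],[0,0,0.047],[0,0,0.05],[0,0,0.05]],"twist":[0,0,0,0,0,0]}'
```

```text
clock: 24.75
eef_pos: [0.4552, -0.286, 0.0241]
tool_rot: [0.193, 0.981, 0.0, 0.0]
wrist_force: [-0.8, 1.1, -1.7]
grip_width: 0.175
gripper_force: 30.0
```

In contact, mostly supported. I press 0.4 mm more, release and rise.

```bash
python3 -m pendant '{"jaw":[1,1,-0.2,-0.2,-0.2,-0.2,-0.2],"linear":[[0,0,0.002],[0,0,0.002],[0,0,0.002],[0,0,0.002],[0,0,0.002],[0,0,0.002],[0,0,0.002]],"twist":[0,0,0,0,0,0,0]}'
python3 -m pendant '{"jaw":[-0.2,-0.2,-0.2,-0.2,-0.2,-0.2],"linear":[[0,0,-0.1],[0,0,-0.3],[0,0,-0.6],[0,0,-0.85],[0,0,-0.85],[0,0,-0.85]],"twist":[0,0,0,0,0,0]}'
python3 - <<'E'
from meas import *
im,C=snap('wrist','w11.png')
g=cv2.cvtColor(im,cv2.COLOR_BGR2GRAY);S=cv2.cvtColor(im,cv2.COLOR_BGR2HSV)[...,1]
W=np.array([.455,-.2855]);a=np.radians(-52.4);ax=np.array([np.cos(a),np.sin(a)]);lx=np.array([-ax[1],ax[0]])
# sample gray profiles along pattern x and y through the centre (offset to miss the stub), at z .007
t=np.arange(-90,91,2)/1000.
for o in(-.02,.02):
    p=proj(C,np.c_[W+t[:,None]*ax+o*lx,np.full(len(t),.007)]);print('along',o,[(int(k*1000),int(g[int(round(v)),int(round(u))])) if 0<=u<640 and 0<=v<400 else None for k,(u,v) in zip(t,p)])
for o in(-.03,.03):
    p=proj(C,np.c_[W+t[:,None]*lx+o*ax,np.full(len(t),.007)]);print('across',o,[(int(k*1000),int(g[int(round(v)),int(round(u))])) if 0<=u<640 and 0<=v<400 else None for k,(u,v) in zip(t,p)])
E
```

```text
clock: 25.62
eef_pos: [0.4552, -0.286, 0.0234]
tool_rot: [0.193, 0.981, -0.0, 0.0]
wrist_force: [-0.3, 0.3, -0.6]
grip_width: 0.599
gripper_force: 0.0
clock: 26.38
eef_pos: [0.4549, -0.2855, 0.1929]
tool_rot: [0.193, 0.981, 0.0, -0.0]
wrist_force: [-0.5, -0.2, -0.6]
grip_width: 0.598
gripper_force: 0.0
along -0.02 [(-90, 121), (-88, 119), (-86, 120), (-84, 116), (-82, 125), (-80, 227), (-78, 239), (-76, 239), (-74, 239), (-72, 239), (-70, 234), (-68, 238), (-66, 239), (-64, 240), (-62, 239), (-60, 239), (-58, 239), (-56, 239), (-54, 238), (-52, 215), (-50, 220), (-48, 235), (-46, 239), (-44, 232), (-42, 185), (-40, 206), (-38, 215), (-36, 214), (-34, 215), (-32, 215), (-30, 215), (-28, 213), (-26, 212), (-24, 213), (-22, 213), (-20, 214), (-18, 214), (-16, 214), (-14, 212), (-12, 213), (-10, 213), (-8, 213), (-6, 213), (-4, 213), (-2, 212), (0, 213), (2, 212), (4, 212), (6, 213), (8, 213), (10, 213), (12, 212), (14, 211), (16, 212), (18, 213), (20, 213), (22, 213), (24, 212), (26, 210), (28, 209), (30, 207), (32, 206), (34, 210), (36, 215), (38, 216), (40, 215), (42, 211), (44, 202),
[... 2694 characters left out ...]
, (-34, 199), (-32, 213), (-30, 189), (-28, 195), (-26, 205), (-24, 206), (-22, 206), (-20, 207), (-18, 208), (-16, 207), (-14, 206), (-12, 207), (-10, 207), (-8, 207), (-6, 207), (-4, 207), (-2, 208), (0, 209), (2, 208), (4, 208), (6, 208), (8, 209), (10, 208), (12, 208), (14, 208), (16, 209), (18, 209), (20, 210), (22, 210), (24, 211), (26, 210), (28, 210), (30, 216), (32, 230), (34, 235), (36, 183), (38, 223), (40, 234), (42, 239), (44, 239), (46, 239), (48, 239), (50, 239), (52, 240), (54, 239), (56, 239), (58, 239), (60, 240), (62, 239), (64, 240), (66, 221), (68, 191), (70, 122), (72, 114), (74, 116), (76, 115), (78, 115), (80, 116), (82, 117), (84, 116), (86, 106), (88, 84), (90, 63)]
```

The weight sits inside the drawn arch: the foot edge is 9 mm from the line, the sides about 7 to 8 mm. The pattern is where it was. Handing in.

```bash
python3 -c "
from workcell import env
print(env.job_done())"
```

```text
the job is handed in; nothing more can be done
None
```

The job is handed in (no verdict was returned): the round-topped weight was pulled from its clip, stood on the mat, tipped onto its plain face, and laid stub up inside the drawn arch, about 1–2 mm off centre and heading within about 1°.

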